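# Close the copper equalising shell over its sensor

### The job

The open copper cup on the cork pad has a temperature sensor in it: close it with its matching copper cover cup, which stands mouth-down on the bench, by setting the cover on top mouth-down, rim on rim and centred so that it stays put. Set it down gently rather than dropping it, and leave the lower cup standing where it is on its pad and the grey and blue cups undisturbed.

Things in the scene. Friction and masses are not known exactly. Their poses are not given: they have to be found in the camera images.
- cover_center (a point): centre (on the axis, half-way up) of the cover: a copper-coloured round straight-walled cup standing mouth-down on the bench, diameter 60 mm, height 60 mm, wall 5 mm, closed flat top, about 0.4 kg. z points up out of its closed end; its rim is 30 mm below this point.
- lower_center (a point): centre (on the axis, half-way up) of the lower cup: a copper-coloured round straight-walled cup of diameter 60 mm, height 60 mm, wall 5 mm, about 0.45 kg, standing loose and mouth-up on a square cork pad (110 x 110 x 8 mm, fixed to the bench), with a small white sensor on its inner floor that stays well below the rim. z points up; its rim is 30 mm above this point. When the cover sits on it rim on rim, the two centres are 60 mm apart, one above the other.
- grey_center (a point): centre (half-way up) of a grey aluminium cup standing mouth-down on the bench, diameter 60 mm, height 60 mm; not part of this shell, to be left alone.
- blue_center (a point): centre (half-way up) of a narrower blue plastic cup standing mouth-down on the bench, diameter 44 mm, height 50 mm; to be left alone. Cover, grey and blue cups stand in a row across the bench nearer the robot than the pad, in any order, at least 120 mm apart centre to centre.
There are look-alikes about, which are no part of the job. What is shaped like the part that bears cover_center but pink is not meant. Leave any pink look-alike of the part that bears lower_center alone.

How it is judged:
At the end, for the whole second after the job is handed in: The cover stands mouth-down on the lower cup, rim on rim (centres 55 to 65 mm apart along the lower cup's axis), centred within 12 mm, both upright within about 10 degrees and at rest (below 0.02 m/s), the lower cup within 25 mm of where it started (horizontal distance between cover_center and lower_center below 0.012 m and z of cover_center in the frame of lower_center between 0.055 and 0.065 m and angle between each of cover_center, lower_center's own z axis and vertical below 0.17 rad and distance of lower_center from where it was at the start of the episode below 0.025 m and linear speed of each of cover_cup, lower_cup below 0.02 m/s); the robot touches nothing.
It fails at once if the cover is dropped: not held by the fingers and moving faster than 0.45 m/s (a fall of about 10 mm) (contact force between cover_cup and the fingers below 0.2 N and linear speed of cover_cup above 0.45 m/s).
It fails at once if the grey cup is moved by more than 25 mm (distance of grey_center from where it was at the start of the episode above 0.025 m).
It fails at once if the blue cup is moved by more than 25 mm (distance of blue_center from where it was at the start of the episode above 0.025 m).
It also fails if it takes over 35 s, if anything falls off the work surface, if the arm or the gripper's body presses on something with over 40 N, if the wrist force passes 120 N, or if a joint passes its speed limit or range.

### The arm

A 7-joint arm with a two-finger parallel gripper is mounted at the origin on the work surface. World frame = base frame: x ahead of the robot, y to its left, z up, the work surface at z = 0. Lengths are in m, angles in rad, forces in N, time in s.
With the tool pointing down it reaches from about 0.4 to 0.85 m from the base axis. Payload 10.4 kg.
Tool frame: the origin (TCP) lies at the very end of the fingers, on their centre line; the grasp point (between the pads) lies manip.hold_point_z behind it (manip.hold_point_z is the distance from the TCP to the grasp point, in m); z points along the fingers, y is the direction in which the jaws open and shut (so a half turn about z gives the same grasp; the last joint's range is limited). The gripper opens to 85 mm and grips with 20 to 120 N. Pads are 22 mm wide; open, the fingers measure 114 mm over their backs; the gripper's body (76 mm by 85 mm) begins 54 mm behind the grasp point. The pads swing forward as they close: fully open they stand 13 mm farther back than shut.
Start: joints at [1.093, 0.332, -0.065, 1.46, 0.022, 1.35, -0.088], TCP at [0.275, -0.561, 0.231] pointing down, gripper open.
Joint ranges: [-2.6, 2.6], [-0.5, 2.12], [-1.47, 1.34], [0.16, 2.42], [-1.27, 4.41], [0.06, 2.06], [-2.6, 2.6]. Speed limits (rad/s): [2.22, 2.22, 2.79, 2.79, 3.14, 3.14, 3.14].

### API

Orientations are given as a unit quaternion [x, y, z, w].
In Python, from workcell import manip gives the robot as it stands.
- The arm moves only by the tool jog_arm, never from a script. Its arguments are lists of equal length, an entry for each row: "translation": the shift along the world's x, y, z in mm, a list of three; "turn": the turn about the world's z in degrees. In form: {"translation": [[x, y, z], ...], "turn": [turn, ...]}. A call has 1 to 12 rows; each row is the pose to reach, as a shift and turn from the pose measured when the call began; what a row does not reach only later rows make up. A row lasts 1/12 s, in which the tool goes at most 41.7 mm and 7.16 degrees, less where a joint would pass 70% of its speed; a pose out of reach is approached as far as the arm can. A call with a gripper value outside its range is refused whole. "grip" is the finger opening in mm, from 0 to 85.4, set as the call begins (left out, the last holds). The fingers move at their own pace and stop on an object; "grip_force" is the grip in N (left out, the last holds). Time passes only in rows, so rows that repeat a pose let the fingers close. It gives the time, the measured TCP pose, the force and the opening at its end, in the units of the state.
- manip.get_obs(): the state, without advancing time (a new reading comes with each control period).
- manip.camera(name): name is "scene" or "top" or "wrist"; returns a dict with "frame" (420x560x3 uint8, red, green, blue), "mtx" (3x3 intrinsics, pixels), "pose" (4x4, takes a point from camera to world coordinates). Camera axes: x right, y down, z forward; pixel columns grow to the right and rows downward; lengths in m; the calibration is good to about 2 mm. The wrist camera is an equidistant fisheye: a pixel r from the principal point sees the ray r / f radians off the axis. A picture is of the moment at which its call begins. There is no depth.
- manip.hand_in(): hands the job in, once; it reports no verdict.
Trained networks look in a picture, given as the dict that the camera call returned (one of the last four; its "shot" number tells which), for a name from the list of things; names that differ only in an ending like _2 or _b are one class to them, and where a whole thing is asked for, a point or a joint stands for the part that bears it (a point fixed in the world has none). Each returns a list of dicts, best first, with "confidence" (0 to 1); they miss things now and then, are a little off and sometimes report something else, mostly with a low value. They report only what shows in the picture. A call takes as long as a camera call. They do not tell look-alikes from the thing itself.
- manip.outline_of(picture, label): "mask" (420x560 bool, what is visible of it) and "extent" ([left, top, right, bottom] in pixels, round what is visible of it).
- manip.pinpoint(picture, label): "at" ([column, row] in pixels: a listed point, or the origin of a listed thing).
The state is a dict: "clock": time; "joint_pos": joint angles; "joint_velocities": joint speeds; "tau": joint torques, N m; "position": TCP position; "ee_rot": TCP orientation; "ft_force": force on the tool from outside, world axes, zero at the start; "torque": the same for the moment, N m; "grip_width": opening from 0.0 (shut) to 1.0 (fully open).
Only numpy, scipy, OpenCV 4.12 (cv2) and the standard library are available. Lean on these libraries where they do the work, as an engineer would, in place of code of your own. Each camera call takes 0.05 s, during which the arm holds its last target. There are 200 camera calls.

## Working session

There is one attempt and no reset: what is moved stays moved. The work goes in short steps, Python scripts to look and compute and a tool call to move; the robot and the scene stay as the last step left them, time stands still between calls to the robot, and variables do not carry over. Pictures are saved under pics/ and viewed, about 8 in all and at most 12, crops included, and the job is handed in when it is done.

Besides the shell and the picture viewer there is one more tool, called after "Call:" as name([rows], argument=value, ...), one row to a line, values as JSON. jog_arm: Moves the arm, as the interface text tells. Its arguments: {"type":"object","properties":{"translation":{"type":"array"},"turn":{"type":"array"},"grip":{"type":"number"},"grip_force":{"type":"number"}},"required":["translation","turn"]}

```bash
mkdir -p pics; cat > h.py <<'E'
import numpy as np, cv2
from workcell import manip
def save(p,n): cv2.imwrite('pics/'+n,cv2.cvtColor(p['frame'],cv2.COLOR_RGB2BGR))
def at_z(p,uv,z,fish=False):
    K=p['mtx'];T=p['pose'];x=(uv[0]-K[0,2])/K[0,0];y=(uv[1]-K[1,2])/K[1,1]
    if fish:
        r=np.hypot(x,y);d=np.array([x/r*np.sin(r),y/r*np.sin(r),np.cos(r)]) if r>0 else np.array([0,0,1.])
    else: d=np.array([x,y,1.])
    d=T[:3,:3]@d;o=T[:3,3];return o+d*(z-o[2])/d[2]
def look(cam,labs=(('cover_center',.03),('lower_center',.038),('grey_center',.03),('blue_center',.025))):
    p=manip.camera(cam)
    for l,z in labs:
        for r in manip.pinpoint(p,l):
            print(cam,l,np.round(r['at'],1),round(r['confidence'],2),np.round(at_z(p,r['at'],z,cam=='wrist'),4))
    return p
E
python3 - <<'E'
from h import *
ims=[]
for c in('top','scene'):
    p=look(c);save(p,c+'0.png')
    print(p['pose'][:3,3].round(3))
o=manip.get_obs();print(o['clock'],o['position'],o['ee_rot'],manip.hold_point_z,o['grip_width'])
E
```

```text
top cover_center [364.9 293.8] 0.69 [ 0.4644 -0.174   0.03  ]
top cover_center [430.2 307.8] 0.61 [ 0.4401 -0.2872  0.03  ]
top cover_center [282.  312.5] 0.57 [ 0.4321 -0.0268  0.03  ]
top lower_center [312.6 132.8] 0.93 [ 0.7597 -0.0857  0.038 ]
top lower_center [299.9 194. ] 0.78 [ 0.6439 -0.0607  0.038 ]
top grey_center [144.6 288.3] 0.78 [0.4748 0.2219 0.03  ]
top blue_center [282.1 313.8] 0.83 [ 0.4292 -0.0268  0.025 ]
[ 0.514 -0.046  0.74 ]
scene cover_center [209.1 153.5] 0.89 [ 0.4489 -0.2837  0.03  ]
scene cover_center [244.8 173.5] 0.87 [ 0.469  -0.1733  0.03  ]
scene lower_center [246.1 241.5] 0.82 [ 0.6391 -0.0585  0.038 ]
scene lower_center [193.1 288.6] 0.66 [ 0.7688 -0.0765  0.038 ]
scene grey_center [432.5 245.3] 0.72 [0.4722 0.2327 0.03  ]
scene blue_center [312.4 192.1] 0.87 [ 0.4452 -0.0222  0.025 ]
scene blue_center [247.8 239.9] 0.2 [ 0.6246 -0.065   0.025 ]
[1.057 0.248 0.606]
0.5 [ 0.2745674  -0.56146669  0.23129513] [ 9.74258787e-01  2.25432508e-01  8.83547028e-06 -9.98034029e-07] 0.0187 1.0008746834093334
```

View pics/top0.png

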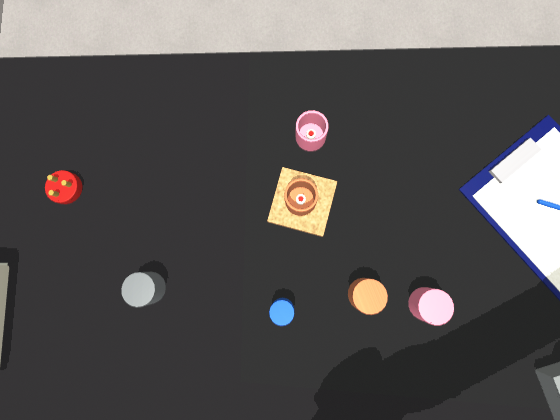

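View pics/scene0.png

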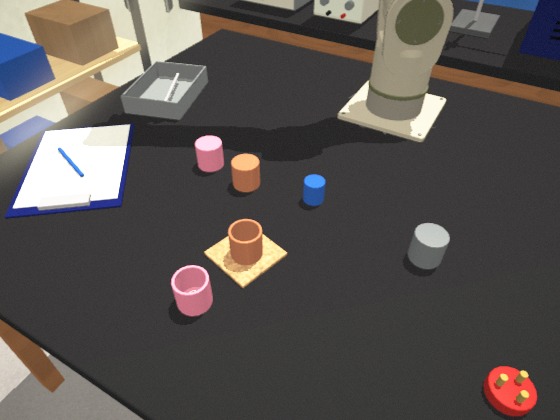

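Candidates for the cover are copper at top (368,297) and pink at (434,306). For the lower cup they are copper on cork at (300,196) and pink at (312,131). I choose the copper ones. I'll hover above the cover with the jaws across the pink–cover line.

Call:
jog_arm([
  [16, 32, 0],
  [32, 65, 0],
  [48, 97, -5],
  [64, 129, -10],
  [80, 162, -15],
  [96, 194, -20],
  [112, 226, -25],
  [128, 259, -30],
  [144, 291, -30],
  [160, 323, -30],
  [176, 356, -30],
  [192, 388, -30],
], turn=[5, 10, 15, 20, 25, 30, 35, 40, 45, 50, 52, 52], grip=85)

```text
clock: 1.5
position: [0.4671, -0.1717, 0.2016]
ee_rot: [0.776, 0.631, 0.0, 0.0]
ft_force: [1.8, -0.2, -0.3]
grip_width: 0.995
```

Call:
jog_arm([
  [0, 0, 0],
  [0, 0, 0],
], turn=[0, 0])

```text
clock: 1.67
position: [0.468, -0.1695, 0.2019]
ee_rot: [0.775, 0.632, 0.0, 0.001]
ft_force: [0.4, -0.4, 0.9]
grip_width: 0.994
```

```bash
python3 - <<'E'
from h import *
p=look('wrist');save(p,'w1.png')
look('scene')
o=manip.get_obs();print(o['clock'],o['position'],o['ee_rot'])
E
```

```text
wrist cover_center [274.7 201.7] 0.58 [ 0.4635 -0.1749  0.03  ]
wrist cover_center [281.7 296.5] 0.57 [ 0.4487 -0.2839  0.03  ]
wrist lower_center [426.9  59.6] 0.85 [ 0.6412 -0.0583  0.038 ]
wrist lower_center [515.4  77.7] 0.75 [ 0.7572 -0.082   0.038 ]
wrist lower_center [273.5 202.8] 0.34 [ 0.4627 -0.1737  0.038 ]
wrist blue_center [217.2  62.6] 0.66 [ 0.4369 -0.0267  0.025 ]
scene cover_center [244.4 172.4] 0.88 [ 0.4662 -0.1761  0.03  ]
scene cover_center [208.8 152.5] 0.88 [ 0.4461 -0.2866  0.03  ]
scene lower_center [189.  291.4] 0.9 [ 0.7765 -0.0788  0.038 ]
scene lower_center [246.4 240.1] 0.76 [ 0.636  -0.0599  0.038 ]
scene grey_center [429.7 246.8] 0.61 [0.4783 0.2293 0.03  ]
scene blue_center [312.  191.3] 0.62 [ 0.4433 -0.0241  0.025 ]
2.1667 [ 0.4668937  -0.17214205  0.20158501] [7.76270582e-01 6.30399775e-01 4.37701111e-05 3.24096154e-04]
```

View pics/w1.png

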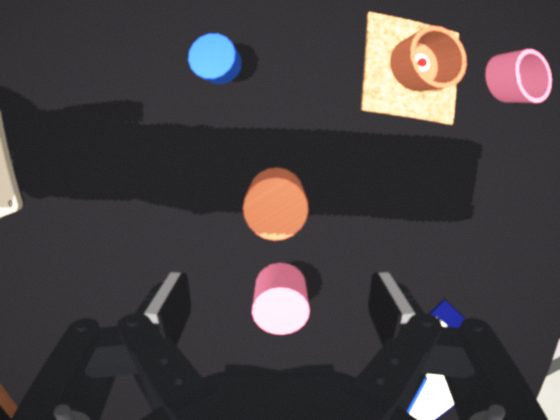

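The view shows the copper cover at (276,205) under the hand, pink at (281,300), and the copper lower cup on cork at (428,60). The choice is confirmed, so I descend.

Call:
jog_arm([
  [-1, -2, -30],
  [-2, -3, -65],
  [-2, -3, -100],
  [-2, -3, -130],
  [-2, -3, -155],
  [-2, -3, -172],
  [-2, -3, -182],
  [-2, -3, -187],
  [-2, -3, -187],
  [-2, -3, -187],
], turn=[0, 0, 0, 0, 0, 0, 0, 0, 0, 0])

```text
clock: 3.0
position: [0.4655, -0.1754, 0.0154]
ee_rot: [0.776, 0.63, 0.0, 0.001]
ft_force: [0.2, -0.2, 0.7]
grip_width: 0.995
```

Call:
jog_arm([
  [0, 0, 0],
  [0, 0, 0],
  [0, 0, 0],
  [0, 0, 0],
  [0, 0, 0],
  [0, 0, 0],
  [0, 0, 0],
  [0, 0, 0],
  [0, 0, 0],
  [0, 0, 0],
], turn=[0, 0, 0, 0, 0, 0, 0, 0, 0, 0], grip=45, grip_force=45)

```text
clock: 3.83
position: [0.4659, -0.1757, 0.0167]
ee_rot: [0.776, 0.63, 0.0, 0.001]
ft_force: [-3.1, 1.7, 9.4]
grip_width: 0.684
```

Call:
jog_arm([
  [0, 0, 8],
  [0, 0, 20],
  [0, 0, 45],
  [0, 0, 75],
  [15, 10, 105],
  [40, 27, 130],
  [70, 47, 145],
  [95, 64, 150],
  [120, 80, 150],
  [135, 90, 150],
  [140, 94, 150],
  [140, 94, 150],
], turn=[0, 0, 0, 0, 0, 0, 0, 0, 0, 0, 0, 0])

```text
clock: 4.83
position: [0.6065, -0.0799, 0.1671]
ee_rot: [0.776, 0.631, 0.001, 0.001]
ft_force: [-1.1, -0.0, -4.5]
grip_width: 0.687
```

```bash
python3 - <<'E'
from h import *
o=manip.get_obs();print(o['clock'],o['position'],o['ft_force'],o['grip_width']);z=o['position'][2]
L=(('cover_center',z+.013),('lower_center',.038))
a=look('wrist',L);save(a,'w2.png');b=look('scene',L);c=look('top',L)
save(c,'t2.png')
cv2.imwrite('pics/m2.png',cv2.cvtColor(np.hstack([cv2.resize(a['frame'],(400,300)),cv2.resize(c['frame'][60:360,150:550],(400,300))]),cv2.COLOR_RGB2BGR))
print(c['mtx'],a['mtx'])
E
```

```text
4.8333 [ 0.6065125  -0.0798765   0.16706565] [-1.12401714 -0.01550973 -4.50922625] 0.6867786631908053
wrist cover_center [188.3 381.9] 0.59 [ 0.5429 -0.1319  0.1801]
wrist lower_center [440.9 171.3] 0.74 [ 0.761  -0.0759  0.038 ]
wrist lower_center [312.7 175. ] 0.68 [ 0.6416 -0.0578  0.038 ]
wrist lower_center [ 99. 186.] 0.37 [ 0.4447 -0.0235  0.038 ]
scene cover_center [242.1 168.9] 0.89 [ 0.6144 -0.0737  0.1801]
scene cover_center [209.2 154. ] 0.58 [ 0.6084 -0.144   0.1801]
scene lower_center [191.8 289. ] 0.96 [ 0.7705 -0.0779  0.038 ]
scene lower_center [245.4 240.3] 0.94 [ 0.6373 -0.0612  0.038 ]
[[390.23646252   0.         279.51002066]
 [  0.         390.23646252 211.68583725]
 [  0.           0.           1.        ]] [[325.1922621    0.         279.17003422]
 [  0.         325.1922621  216.80783277]
 [  0.           0.           1.        ]]
```

View pics/m2.png

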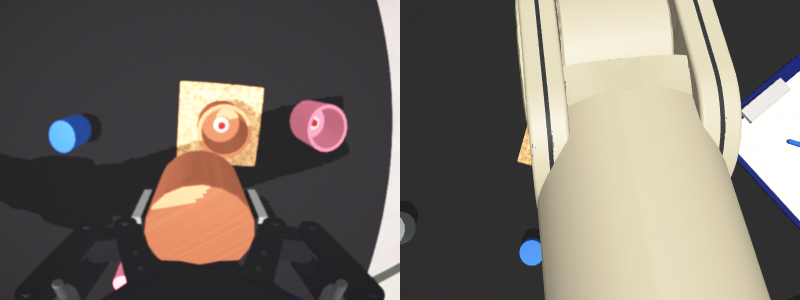

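Held upright; blue and pink are undisturbed. I'll move over the lower cup with a ~20 mm gap and look again.

Call:
jog_arm([
  [12, 8, 0],
  [24, 15, 0],
  [32, 20, -5],
  [34, 21, -20],
  [34, 21, -38],
  [34, 21, -52],
  [34, 21, -60],
  [34, 21, -62],
  [34, 21, -62],
], turn=[0, 0, 0, 0, 0, 0, 0, 0, 0])

```text
clock: 6.03
position: [0.6393, -0.0613, 0.1044]
ee_rot: [0.777, 0.63, 0.0, 0.001]
ft_force: [-0.4, 0.3, -4.2]
grip_width: 0.684
```

```bash
python3 - <<'E'
from h import *
o=manip.get_obs();print(o['clock'],o['position'],o['ft_force'],o['grip_width']);z=o['position'][2]
L=(('cover_center',z+.013),('lower_center',.038))
a=look('wrist',L);b=look('scene',L)
i=np.hstack([cv2.resize(a['frame'],(400,300)),cv2.resize(b['frame'][140:290,150:350],(400,300),interpolation=cv2.INTER_CUBIC)])
cv2.imwrite('pics/m3.png',cv2.cvtColor(i,cv2.COLOR_RGB2BGR))
# expected outlines in scene
def proj(X):
    q=np.linalg.inv(b['pose'])@np.r_[X,1];q=b['mtx']@q[:3];return (q[:2]/q[2]).round(1)
print('exp cover',proj([.641,-.059,z+.013]),'lower',proj([.641,-.059,.038]))
for l in('cover_center','lower_center'):
    for r in manip.outline_of(b,l): print(l,np.round(r['extent'],1),round(r['confidence'],2))
E
```

```text
6.0333 [ 0.63933287 -0.06133904  0.10437958] [-0.35381558  0.28341964 -4.23155376] 0.6842373567297801
wrist lower_center [444.7 216.4] 0.82 [ 0.7627 -0.076   0.038 ]
scene cover_center [312.1 191.6] 0.64 [0.5415 0.0198 0.1174]
scene cover_center [206.1 153.7] 0.61 [ 0.5446 -0.2076  0.1174]
scene cover_center [242.7 212.1] 0.59 [ 0.6453 -0.0564  0.1174]
scene lower_center [244.4 241.6] 0.6 [ 0.6408 -0.061   0.038 ]
scene lower_center [191.3 289.4] 0.56 [ 0.7715 -0.0781  0.038 ]
exp cover [242.8 210. ] lower [245.3 242.1]
cover_center [195.4 139.7 213.8 171.6] 0.88
cover_center [222.1 188.2 260.5 231.8] 0.79
lower_center [230.6 225.2 264.7 265.3] 0.68
lower_center [170.5 266.3 211.6 316.1] 0.61
```

View pics/m3.png

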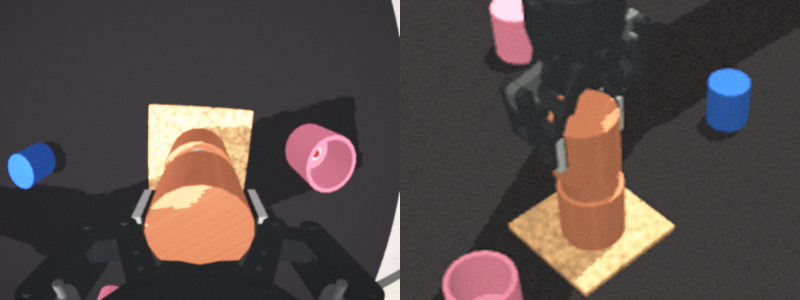

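The cover sits above the lower cup in line within ~3 mm: in the scene view both right edges are at ~(623,180) in the zoomed crop. I'll nudge +2,+2 mm and descend slowly.

Call:
jog_arm([
  [1, 1, -3],
  [2, 2, -6],
  [2, 2, -9],
  [2, 2, -12],
  [2, 2, -14],
  [2, 2, -15],
  [2, 2, -16],
  [2, 2, -17],
  [2, 2, -17],
], turn=[0, 0, 0, 0, 0, 0, 0, 0, 0])

```text
clock: 7.18
position: [0.6418, -0.0593, 0.0882]
ee_rot: [0.777, 0.63, 0.0, 0.002]
ft_force: [0.7, 0.4, -5.1]
grip_width: 0.684
```

```bash
python3 - <<'E'
from h import *
b=manip.camera('scene');a=manip.camera('wrist')
o=manip.get_obs();print(o['clock'],o['position'],o['ft_force'],o['grip_width'])
i=np.hstack([cv2.resize(a['frame'][120:420,120:440],(400,375)),cv2.resize(b['frame'][170:280,180:297],(400,375),interpolation=cv2.INTER_CUBIC)])
def proj(X):
    q=np.linalg.inv(b['pose'])@np.r_[X,1];q=b['mtx']@q[:3];return q[:2]/q[2]
# expected gap: draw predicted edges of lower rim & cover rim at TCP xy
for z,c in((.068,(0,255,0)),(o['position'][2]-.0167,(0,0,255)),(o['position'][2]+.0433,(255,255,0))):
    x,y=(.641,-.0595) if z==.068 else o['position'][:2]
    P=np.array([proj([x+.03*np.cos(t),y+.03*np.sin(t),z]) for t in np.linspace(0,6.28,60)])
    P=(P-[180,170])*[400/117,375/110]+[400,0]
    for q in P.astype(int): i[q[1],q[0]]=c
cv2.imwrite('pics/m4.png',cv2.cvtColor(i,cv2.COLOR_RGB2BGR))
E
```

```text
7.2833 [ 0.64190938 -0.05930675  0.08844089] [ 0.51348723  0.27851524 -4.80809023] 0.6854771577729581
```

View pics/m4.png

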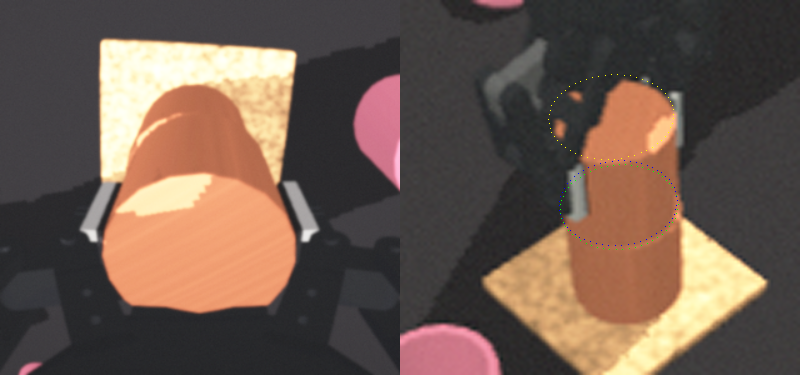

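Nearly seated; in the wrist view the lower rim shows ~3 mm further to the left (−x), with its arc at (135–185,112–145). I'll correct by that and lower to contact.

Call:
jog_arm([
  [-1, 0, 0],
  [-3, 0, 0],
  [-3, 0, -1],
  [-3, 0, -2],
  [-3, 0, -3],
  [-3, 0, -3.5],
  [-3, 0, -4],
  [-3, 0, -4],
], turn=[0, 0, 0, 0, 0, 0, 0, 0])

```text
clock: 7.95
position: [0.6389, -0.0593, 0.0849]
ee_rot: [0.777, 0.63, 0.001, 0.002]
ft_force: [-2.6, -0.6, 0.8]
grip_width: 0.689
```

```bash
python3 - <<'E'
from h import *
b=manip.camera('scene');a=manip.camera('wrist')
o=manip.get_obs();print(o['clock'],o['position'],o['ft_force'],o['grip_width'])
i=np.hstack([cv2.resize(a['frame'][120:420,120:440],(400,375)),cv2.resize(b['frame'][170:280,180:297],(400,375),interpolation=cv2.INTER_CUBIC)])
cv2.imwrite('pics/m5.png',cv2.cvtColor(i,cv2.COLOR_RGB2BGR))
E
```

```text
8.05 [ 0.63891565 -0.05934305  0.08483557] [-3.61345953 -0.55672922  2.63750137] 0.6864159225249759
```

View pics/m5.png

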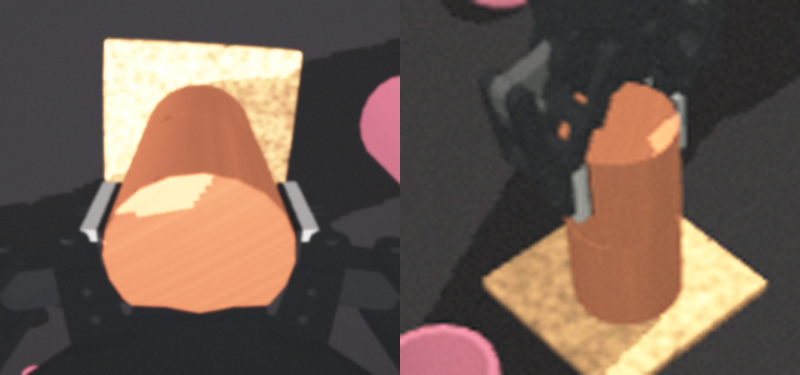

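The walls now run smoothly from cover to lower cup, with a flush seam at about (620,240), and the contact force is ~7 N. I release and retreat straight up.

Call:
jog_arm([
  [0, 0, 0],
  [0, 0, 0],
  [0, 0, 0],
  [0, 0, 0],
  [0, 0, 0],
  [0, 0, 0],
  [0, 0, 0],
  [0, 0, 0],
  [0, 0, 0],
  [0, 0, 0],
], turn=[0, 0, 0, 0, 0, 0, 0, 0, 0, 0], grip=85)

```text
clock: 8.88
position: [0.6389, -0.0593, 0.0848]
ee_rot: [0.777, 0.63, 0.001, 0.002]
ft_force: [-0.3, -0.7, -0.9]
grip_width: 0.996
```

Call:
jog_arm([
  [0, 0, 4],
  [0, 0, 15],
  [0, 0, 35],
  [0, 0, 60],
  [0, 0, 90],
  [0, 0, 115],
  [-20, -25, 130],
  [-50, -60, 140],
  [-80, -95, 140],
  [-100, -120, 140],
  [-100, -120, 140],
], turn=[0, 0, 0, 0, 0, 0, 0, 0, 0, 0, 0])

```text
clock: 9.8
position: [0.5345, -0.1879, 0.2263]
ee_rot: [0.78, 0.626, -0.001, 0.004]
ft_force: [0.3, -1.7, 0.5]
grip_width: 0.992
```

```bash
python3 - <<'E'
from h import *
L=(('cover_center',.098),('lower_center',.038),('grey_center',.03),('blue_center',.025))
a=look('wrist',L);b=look('scene',L)
o=manip.get_obs();print(o['clock'],o['position'],o['ft_force'],o['grip_width'])
i=np.hstack([cv2.resize(a['frame'],(400,300)),cv2.resize(b['frame'][140:290,150:350],(400,300),interpolation=cv2.INTER_CUBIC)])
cv2.imwrite('pics/m6.png',cv2.cvtColor(i,cv2.COLOR_RGB2BGR))
E
```

```text
wrist cover_center [367.3  38. ] 0.74 [ 0.6399 -0.0599  0.098 ]
wrist cover_center [226.9 280.6] 0.73 [ 0.4713 -0.2487  0.098 ]
wrist lower_center [455.6  58. ] 0.96 [ 0.7598 -0.0789  0.038 ]
wrist blue_center [156.   66.4] 0.67 [ 0.4363 -0.0244  0.025 ]
scene cover_center [244.6 219.2] 0.98 [ 0.6419 -0.0561  0.098 ]
scene cover_center [208.4 152. ] 0.95 [ 0.5173 -0.2252  0.098 ]
scene lower_center [246.2 241.8] 0.83 [ 0.6396 -0.0579  0.038 ]
scene lower_center [190.  292.5] 0.75 [ 0.7774 -0.0761  0.038 ]
scene grey_center [432.1 246.1] 0.79 [0.4745 0.2326 0.03  ]
scene blue_center [312.7 190.3] 0.94 [ 0.4398 -0.0242  0.025 ]
10.3 [ 0.53927754 -0.17848799  0.22471709] [-0.76930803  0.12270021 -0.05126764] 0.9967687165211511
```

View pics/m6.png

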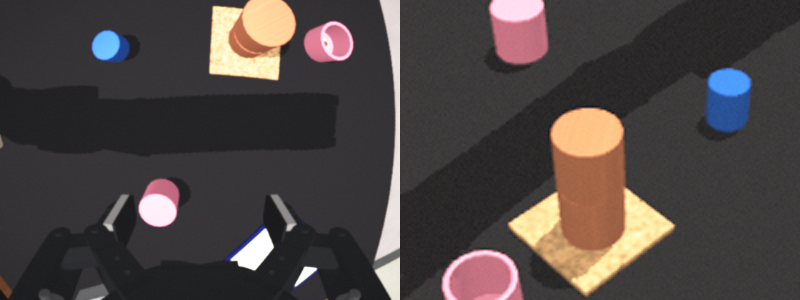

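The cover stands flush and upright on the lower cup (seam at about (590,195) in the crop), and the others are where they were. Handing in.

```bash
python3 -c "
from workcell import manip
print(manip.hand_in())"
```

```text
the job is handed in; nothing more can be done
None
```

The copper cover is on the copper lower cup, mouth-down and rim on rim, and the job was handed in at about 10.3 s. No verdict is reported.

- **Placement:** I lowered the cover to light contact (about 7 N) after a 3 mm sideways correction. I then released it and backed the gripper clear.
- **Centring:** The last scene picture puts the cover at (0.642, −0.056) and the lower cup at (0.640, −0.058), about 3 mm apart. The wrist camera puts the cover at (0.640, −0.060). It could not see the lower cup separately, and the two cameras disagree by about 4 mm on the cover, against a limit of 12 mm.
- **Upright and flush:** Both cups look upright in the final pictures, with a smooth seam between them.
- **Left alone:** The lower cup, grey cup and blue cup, and both pink look-alikes, read where they started within measurement scatter (about 10 mm at most). The grey cup was only checked in the scene camera.

No check failed.

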